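# Wedge the rocking kitchen scale

## Robot

A 7-joint arm with a two-finger parallel gripper is mounted at the origin on the work surface. World frame = base frame: x ahead of the robot, y to its left, z up, the work surface at z = 0. Lengths are in m, angles in rad, forces in N, time in s.
With the tool pointing down it reaches from about 0.4 to 0.925 m from the base axis. Payload 4.1 kg.
Tool frame: the origin (TCP) lies at the very end of the fingers, on their centre line; the grasp point (between the pads) lies 19 mm behind it; z points along the fingers, y is the line along which they close (so a half turn about z gives the same grasp; the last joint's range is limited). The gripper opens to 85 mm and grips with 20 to 120 N. Pads are 22 mm wide; open, the fingers measure 114 mm over their backs; the gripper's body (76 mm by 85 mm) begins 54 mm behind the grasp point. The pads swing forward as they close: fully open they stand 13 mm farther back than shut.
Start: joints at [1.002, 0.398, 0.045, 1.537, -0.019, 1.207, -0.051], TCP at [0.294, -0.58, 0.205] pointing down, gripper open.
Joint ranges: [-2.82, 2.82], [-0.49, 2.23], [-1.37, 1.46], [0, 2.46], [-1.36, 4.5], [0.23, 2], [-2.94, 2.94]. Speed limits (rad/s): [2.57, 2.57, 3.14, 3.14, 3.14, 3.14, 3.14].

## Interface

Orientations are given as [roll, pitch, yaw] about the fixed x, y, z axes, in that order (R = Rz(yaw) Ry(pitch) Rx(roll)).
In Python, from rig import robot gives the robot as it stands.
- The arm moves only by the shell command python3 -m inch 'ROWS'. ROWS is JSON, a list of rows, each a list of 7 numbers: the shift along the world's x, y, z as a fraction of full scale, then the turn, a rotation vector about the world's x, y, z as a fraction of full scale, then the opening, from 0 (shut) to 1 (fully open). A call has exactly 5 rows; each row is the pose to reach, as a shift and turn from the pose commanded when the call began; what a row does not reach only later rows make up. Full scale, the value 1, is 25 cm for a shift and 90 degrees for a turn. A row lasts 1/8 s, in which the tool goes at most 62.5 mm and 10.7 degrees, less where a joint would pass 70% of its speed; a pose out of reach is approached as far as the arm can. A call with a number of a shift or a turn outside -1 to 1 is refused whole. A call with a gripper value outside its range is refused whole. The fingers move at their own pace and stop on an object; the grip force is fixed at half the most. Time passes only in rows, so rows that repeat a pose let the fingers close, or fill a call up. It gives the time, the measured TCP pose, the force, the opening and the grip force at its end, in the units of the state.
- robot.read_state(): the state, without advancing time (a new reading comes with each control period).
- robot.snapshot(name): name is "scene" or "top" or "wrist"; returns a dict with "frame" (420x560x3 uint8, blue, green, red), "depth" (420x560 float32, m along the optical axis (not along the pixel's ray), 0 where there is no reading), "camera_matrix" (3x3 intrinsics, pixels), "world_from_camera" (4x4, takes a point from camera to world coordinates); the wrist camera has in their place "T_tool_cam" (4x4, takes a point from camera to tool coordinates, whose origin is the TCP and whose axes are the flange's). Camera axes: x right, y down, z forward; pixel columns grow to the right and rows downward; lengths in m; the calibration is good to about 2 mm. A picture is of the moment at which its call begins: read the wrist's pose just before it.
- robot.sign_off(): hands the job in; it is judged then, once.
The state is a dict: "time": time; "joint_pos": joint angles; "qd": joint speeds; "joint_torque": joint torques, N m; "position": TCP position; "ee_rot": TCP orientation; "contact_force": force on the tool from outside, world axes, zero at the start; "ft_torque": the same for the moment, N m; "opening": finger opening in m; "grip_force": force on a finger pad.
Only numpy, scipy, OpenCV 4.12 (cv2) and the standard library are available. Lean on these libraries where they do the work, as an engineer would, in place of code of your own. Each camera call takes 0.05 s, during which the arm holds its last target. There are 200 camera calls.

## Task

The kitchen scale rocks because the foot under one corner has lost its rubber pad. With the fingers, push the little wooden wedge thin end first across the counter and squarely under that bare foot until it takes up the gap and the scale stands firm and level, without jacking the corner up or shoving the scale from its place; then press down firmly on the weighing plate at that corner to check that it no longer rocks, and leave the wedge in place. Only push and press: do not pick up the wedge or the scale, and leave the other things on the counter alone.

Things in the scene. Friction and masses are not known exactly. Their poses are not given: they have to be found in the camera images.
- scale: digital kitchen scale, loose, about 2 kg: white housing and square steel weighing plate on a grey base plate, 202 x 192 mm over its corner lugs, 66 mm high. Origin on the counter under its centre, z up; the sloped front with display and keys looks to -x, +y is its left seen from the front. It rests level on three domed rubber feet, 16 mm high, at (-85,-80), (-85,80), (85,80) mm
- bare_foot (a point): lowest point of the bare domed steel stud, 16 mm wide, under the scale's back right corner (x 85, y -80 mm in its frame; far right for one who reads the display). It hangs 8 mm above the counter. From above a round grey lug, 32 mm wide, 26 mm high, at the plate's corner shows where it is. The base plate's underside is 16 mm up. Axes as the scale
- plate_corner (a point): the place to press: on top of the weighing plate, 66 mm above the counter, 18 mm in from both edges of its corner over the bare foot (x 70, y -58 mm in the scale's frame). Without the wedge about 2 N here tips the scale by 0.07 rad until the stud hits the counter; wedged, the plate is rigid. Axes as the scale
- wedge: plain hardwood wedge, loose, about 45 g, 110 mm long, 40 mm wide, flat underside; its height falls evenly from 17 mm at the thick square end (x -55 mm) to 2 mm at the thin end (x 55 mm). Origin at the centre of its underside, x towards the thin end, z up. It starts right of the scale, thin end roughly towards the bare foot; the stud will meet it about 11 mm ahead of its origin
- wedge_back (a point): middle of the wedge's upright thick end face, 8 mm above the counter; axes as the wedge. Pushing here slides the wedge with well under 1 N; once it meets the stud the push rises by several newtons within a centimetre. About 2 to 5 N seats it and friction keeps it; pushed much harder it jacks up the corner or shoves the scale
- fork: green plastic fork lying flat, 173 x 24 mm, 8 mm high, right of the scale near the wedge; leave alone. Origin under its middle, x towards the tines
- spoon: stainless steel spoon lying flat, 171 x 40 mm, up to 16 mm high, behind the scale; leave alone. Origin under its middle, x towards the bowl
- muffin_cup: empty red silicone muffin cup, 68 mm across the rim, 34 mm high, standing beyond the wedge; leave alone. Origin under its centre
- jar0: lower of two stacked round glass snack jars with metal lids, each 68 mm across and 62 mm high, left of the scale; leave alone. Origin under its centre
- jar1: upper of the two stacked glass jars, standing on the lower one's lid; leave alone. Origin under its centre
- lunchbox: blue plastic lunchbox, 178 x 126 x 67 mm high with its flap lid, fixed, left of the scale; leave alone. Origin under its centre, x towards the lid hinge
- lunchbox_lid (a joint): flap lid of the lunchbox, hinged on its +x rim: 0 shut, grows to 1.9 rad open; leave shut
There are look-alikes about, which are no part of the job. There is more than one size of the wedge; the job needs the middle-sized.

How it is judged:
On the way, in this order (a step that is already met when the one before it is completed fails the run):
1. the wedge bears under the bare foot, square below it, with the scale still level (contact force between wedge and scale above 0.3 N and y of bare_foot in the frame of wedge between -0.015 and 0.015 m and x of bare_foot in the frame of wedge between -0.05 and 0.05 m and angle between scale's own z axis and vertical below 0.012 rad), for 0.3 s.
2. the fingers press the weighing plate down at that corner and it does not give (contact force between the fingers and scale above 4 N and horizontal distance between the grasp point and plate_corner below 0.045 m and angle between scale's own z axis and vertical below 0.018 rad), for 0.2 s.
At the end, for the whole second after the job is handed in: Wedge and scale at rest, the wedge bearing on the scale with more than 0.3 N, the bare stud over the wedge's length and within 15 mm of its centre line, the scale level within 0.012 rad (all of step 1 and linear speed of each of scale, wedge below 0.01 m/s); the robot touches nothing.
It fails at once if the wedge is lifted off the counter (height (world z) of wedge above 0.006 m or angle between wedge's own z axis and vertical above 0.1 rad).
It fails at once if the scale is lifted or tipped up (height (world z) of scale above 0.012 m or angle between scale's own z axis and vertical above 0.12 rad).
It fails at once if the scale is shoved more than 25 mm from its place (distance of scale from where it was at the start of the episode above 0.025 m).
It fails at once if another thing on the counter is disturbed (distance of any of fork, spoon, muffin_cup, jar0, jar1 from where it was at the start of the episode above 0.02 m or value of joint lunchbox_lid above 0.15 rad).
It also fails if it takes over 54 s, if anything falls off the work surface, if the arm or the gripper's body presses on something with over 40 N, if the wrist force passes 120 N, or if a joint passes its speed limit or range.

## Working session

There is one attempt and no reset: what is moved stays moved. The work goes in short steps, Python scripts to look and compute and a shell command to move; the robot and the scene stay as the last step left them, time stands still between calls to the robot, and variables do not carry over. Pictures are saved under pics/ and viewed, at most 10 in all, crops included, and the job is handed in when it is done.

```bash
mkdir -p pics; ls; cat > h.py <<'E'
import numpy as np, cv2
from rig import robot
def snap(n,name):
    s=robot.snapshot(n); cv2.imwrite(f'pics/{name}.png',s['frame']); np.savez(f'pics/{name}.npz',**{k:v for k,v in s.items()}); return s
def px(s,u,v,z=None):
    K=s['camera_matrix'];T=s['world_from_camera'];r=T[:3,:3]@np.linalg.inv(K)@[u,v,1];o=T[:3,3]
    if z is None: return o+r*s['depth'][int(v),int(u)]
    return o+r*(z-o[2])/r[2]
E
python3 - <<'E'
from h import *
s=snap('top','top');t=snap('scene','scene')
print(robot.read_state())
cv2.imwrite('pics/both.png',s['frame'])
print(s['world_from_camera'],s['camera_matrix'])
E
```

```text
pics
{'time': 0.1, 'joint_pos': array([ 1.00201316,  0.39909619,  0.04505733,  1.53773544, -0.01867098,
        1.20693561, -0.0506831 ]), 'qd': array([ 0.00055315, -0.0017116 ,  0.00194098, -0.00062984, -0.00032672,
       -0.00153064,  0.00079494]), 'joint_torque': array([ 3.98891149e-03, -4.76261687e+01,  1.37022804e+00, -2.54949385e+01,
        1.18809217e-02,  5.02546216e-03, -3.42954866e-05]), 'position': array([ 0.29397017, -0.57903353,  0.20389022]), 'ee_rot': array([-3.13984579e+00,  1.55520562e-04,  4.69903544e-01]), 'contact_force': array([ 0.15488729, -0.42466866, -0.50497687]), 'ft_torque': array([-0.00863361, -0.03325256,  0.02097996]), 'grip_force': 0.0, 'opening': 0.08553346350657423}
[[-0.01826946 -0.99078394  0.13421408  0.4481392 ]
 [-0.99947928  0.01452684 -0.02881209  0.1135582 ]
 [ 0.02659685 -0.13467057 -0.99053341  0.9230853 ]
 [ 0.          0.          0.          1.        ]] [[427.9011276    0.         272.66580409]
 [  0.         427.9011276  214.67724172]
 [  0.           0.           1.        ]]
```

View pics/top.png

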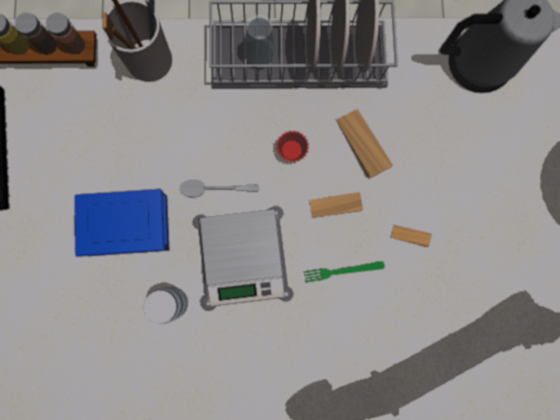

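View pics/scene.png

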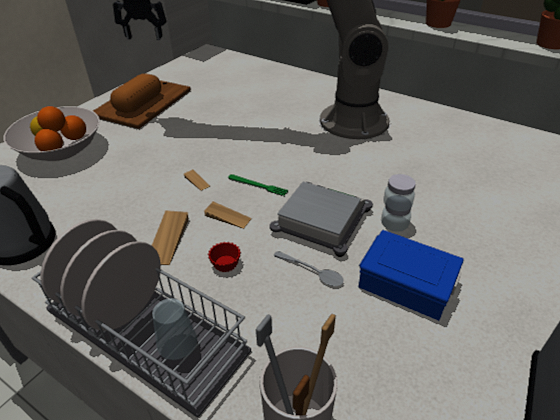

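The top view shows three wedges: large (364,143), middle (336,205) and small (411,236). The bare-foot lug is at about (277,212). I'll take a close crop to check which is which.

```bash
python3 - <<'E'
from h import *
f=cv2.imread('pics/top.png')[130:320,190:440]
cv2.imwrite('pics/c1.png',cv2.resize(f,None,fx=3.2,fy=3.15,interpolation=cv2.INTER_CUBIC))
E
```

```text
(no output)
```

View pics/c1.png

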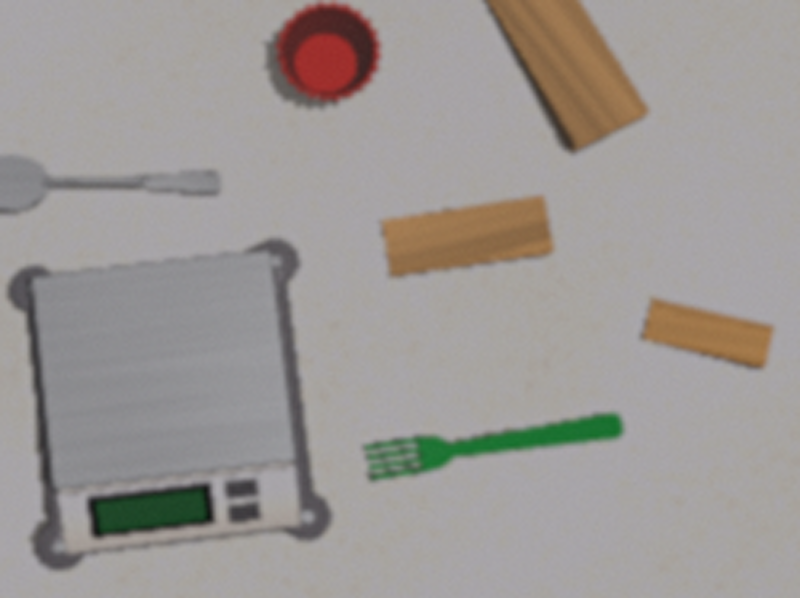

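The crop shows the middle wedge with corners at (382,221), (543,197), (552,250) and (390,277). The four lugs are at (273,262), (30,289), (308,517) and (60,545), with the fork below and the muffin cup above.

```bash
python3 - <<'E'
from h import *
s=dict(np.load('pics/top.npz'))
c=lambda x,y,z:px(s,190+x/3.2,130+y/3.15,z)
for n,(x,y) in dict(BR=(273,262),BL=(30,289),FR=(308,517),FL=(60,545)).items(): print(n,c(x,y,.026).round(4), c(x,y,None).round(4))
w=[c(382,221,.002),c(390,277,.002),c(543,197,.017),c(552,250,.017)]
for p in w: print('w',p.round(4))
a=(w[0]+w[1])/2;b=(w[2]+w[3])/2;d=(a-b)[:2];print('front',a,'back',b,'len',np.linalg.norm(d),'yaw',np.arctan2(d[1],d[0]))
for x,y in [(395,248),(420,243),(460,237),(500,232),(535,226),(600,220)]: print(c(x,y,None).round(4))
for n,(x,y) in dict(tine=(367,461),forkend=(621,425),cup=(326,52)).items(): print(n,c(x,y,.008).round(4))
E
```

```text
BR [0.5728 0.0818 0.026 ] [0.5726 0.0818 0.0273]
BL [0.557  0.2418 0.026 ] [0.5568 0.2417 0.0273]
FR [0.4036 0.0624 0.026 ] [0.4038 0.0626 0.0292]
FL [0.3888 0.2219 0.026 ] [0.3889 0.2217 0.0275]
w [0.6038 0.0058 0.002 ]
w [0.5645 0.0015 0.002 ]
w [ 0.6165 -0.1021  0.017 ]
w [ 0.5796 -0.1065  0.017 ]
front [0.58417874 0.0036885  0.002     ] back [ 0.59806048 -0.10431534  0.017     ] len 0.10889229320226436 yaw 1.698625542566
[ 0.5847 -0.0025  0.0021]
[ 0.5875 -0.0192  0.0055]
[ 0.591  -0.0464  0.0074]
[ 0.593  -0.0724  0.0143]
[ 0.596  -0.0952  0.0192]
[ 6.028e-01 -1.449e-01 -2.000e-04]
tine [0.4391 0.0214 0.008 ]
forkend [ 0.4602 -0.1495  0.008 ]
cup [0.7235 0.0417 0.008 ]
```

This is the middle wedge, about 109 mm long and 17 mm falling to 2 mm, with its thin end toward the foot. Its line passes within about 2 mm of the stud at (0.573, 0.082). I'll approach behind its thick end with the fingers shut and their flat side across the push.

```bash
python3 -m inch '[[0.12,0.17,0,0,0,0.08,0],[0.25,0.35,0,0,0,0.16,0],[0.38,0.53,0,0,0,0.24,0],[0.5,0.7,0,0,0,0.32,0],[0.62,0.87,0,0,0,0.39,0]]'
python3 -m inch '[[0.12,0.17,0,0,0,0.08,0],[0.25,0.35,0,0,0,0.16,0],[0.38,0.53,0,0,0,0.24,0],[0.5,0.7,0,0,0,0.32,0],[0.62,0.87,0,0,0,0.39,0]]'
python3 -m inch '[[0,0,-0.1,0,0,0,0],[0,0,-0.2,0,0,0,0],[0,0,-0.3,0,0,0,0],[0,0,-0.36,0,0,0,0],[0,0,-0.36,0,0,0,0]]'
python3 - <<'E'
from h import *
st=robot.read_state();print(st)
s=snap('wrist','w1')
E
```

```text
time: 0.72
position: [0.4498, -0.3604, 0.2045]
ee_rot: [-3.141, -0.0, 1.086]
contact_force: [0.8, -0.5, 0.4]
opening: -0.0002
grip_force: 0.0
time: 1.35
position: [0.6048, -0.1432, 0.2044]
ee_rot: [-3.141, -0.0, 1.699]
contact_force: [0.1, -1.7, -0.1]
opening: 0.0001
grip_force: 0.0
time: 1.98
position: [0.6033, -0.1445, 0.1136]
ee_rot: [-3.139, -0.001, 1.695]
contact_force: [-0.5, 0.5, 0.8]
opening: -0.0004
grip_force: 0.0
{'time': 1.975, 'joint_pos': array([ 0.44862324,  0.44697696, -0.37274402,  1.69854065,  0.18390141,
        1.03331091,  0.13856436]), 'qd': array([ 1.51741409e-03, -2.39027151e-02, -5.58852078e-03, -3.34543036e-02,
       -9.72502895e-04,  5.36134540e-03,  9.14916897e-05]), 'joint_torque': array([-8.53273203e-02, -4.57763278e+01, -3.29175666e+00, -2.24871397e+01,
        1.61849504e-02, -4.04825318e-02, -1.18961069e-02]), 'position': array([ 0.60329143, -0.14450242,  0.11358203]), 'ee_rot': array([-3.13915242e+00, -9.22586350e-04,  1.69508806e+00]), 'contact_force': array([-0.46268866,  0.49869827,  0.80541931]), 'ft_torque': array([-0.07026629,  0.03938283, -0.00050918]), 'grip_force': 0.0, 'opening': -0.00038896723467399095}
```

View pics/w1.png

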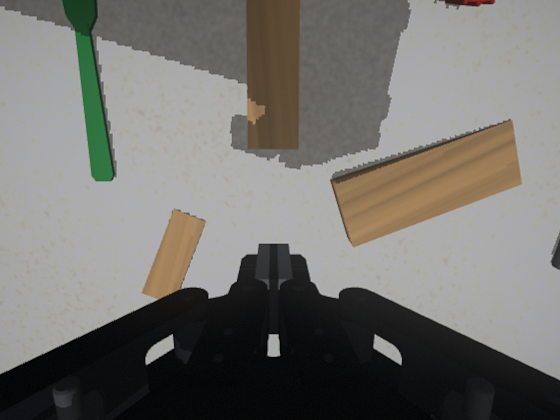

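The wrist view shows the wedge's thick end at columns 247–299, row 149, centred on the fingers (column 273) and parallel to them. I'll go down and start pushing.

```bash
python3 -m inch '[[0,0,-0.1,0,0,0,0],[0,0,-0.2,0,0,0,0],[0,0,-0.3,0,0,0,0],[0,0,-0.4,0,0,0,0],[0,0,-0.424,0,0,0,0]]'
python3 -m inch '[[0,0,0,0,0,0,0],[0,0,0,0,0,0,0],[-0.005,0.04,0,0,0,0,0],[-0.01,0.08,0,0,0,0,0],[-0.013,0.1,0,0,0,0,0]]'
python3 -m inch '[[-0.005,0.04,0,0,0,0,0],[-0.01,0.08,0,0,0,0,0],[-0.015,0.12,0,0,0,0,0],[-0.02,0.16,0,0,0,0,0],[-0.026,0.2,0,0,0,0,0]]'
```

```text
time: 2.65
position: [0.604, -0.1446, 0.0084]
ee_rot: [-3.141, -0.0, 1.695]
contact_force: [-0.2, 0.8, 1.4]
opening: 0.0006
grip_force: 0.0
time: 3.28
position: [0.6011, -0.1178, 0.0091]
ee_rot: [3.141, -0.001, 1.697]
contact_force: [-0.8, -0.9, 0.7]
opening: 0.0001
grip_force: 0.0
time: 3.9
position: [0.5945, -0.0689, 0.0089]
ee_rot: [3.141, -0.0, 1.695]
contact_force: [0.0, -0.0, -0.6]
opening: 0.0003
grip_force: 0.0
```

```bash
python3 -m inch '[[-0.005,0.04,0,0,0,0,0],[-0.01,0.08,0,0,0,0,0],[-0.015,0.12,0,0,0,0,0],[-0.02,0.16,0,0,0,0,0],[-0.026,0.2,0,0,0,0,0]]'
python3 - <<'E'
from h import *
print(robot.read_state()['position'])
s=snap('top','top2')
f=s['frame'][150:310,190:390]
cv2.imwrite('pics/c2.png',cv2.resize(f,None,fx=3.6,fy=3.6,interpolation=cv2.INTER_CUBIC))
E
```

```text
time: 4.53
position: [0.588, -0.0189, 0.0089]
ee_rot: [3.141, -0.0, 1.695]
contact_force: [0.1, 0.4, 0.2]
opening: 0.0003
grip_force: 0.0
[ 0.58800972 -0.01891292  0.00886697]
```

View pics/c2.png

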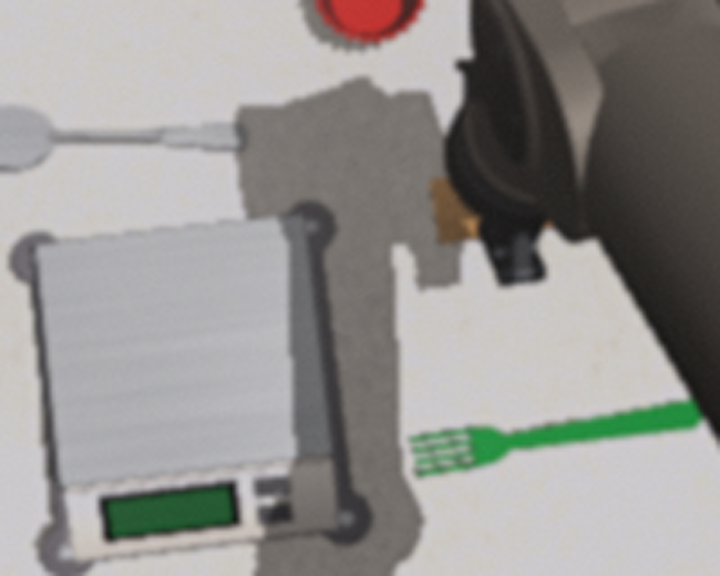

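The crop shows the wedge's visible front edge at (430,212), almost where it was before, which doesn't fit the TCP reading. I'll check with the wrist camera and with depth.

```bash
python3 - <<'E'
from h import *
s=dict(np.load('pics/top2.npz'))
for u,v in [(310,209),(312,205),(312,212),(316,213),(335,222),(300,209)]: print(u,v,px(s,u,v).round(4),s['frame'][v,u])
st=robot.read_state();w=snap('wrist','w2')
print(st['position'])
E
```

```text
310 209 [0.5843 0.005  0.0014] [ 89 101 114]
312 205 [5.929e-01 5.000e-04 2.600e-03] [ 57  84 112]
312 212 [0.5774 0.001  0.0029] [ 58  80 102]
316 213 [ 0.5749 -0.0074  0.0047] [52 76 99]
335 222 [ 0.5398 -0.0257  0.1324] [69 65 65]
300 209 [ 0.5852  0.0265 -0.0025] [108 113 118]
[ 0.58774168 -0.01683152  0.00891019]
```

View pics/w2.png

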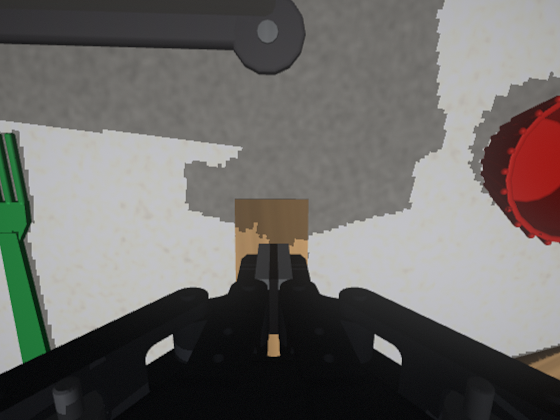

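```bash
python3 - <<'E'
from h import *
from scipy.spatial.transform import Rotation as R
for n,pos,rpy in [('w1',[.60329,-.1445,.11358],[-3.13915,-.00092,1.69509]),('w2',[.58774,-.01683,.00891],[3.141,0,1.695])]:
    s=dict(np.load(f'pics/{n}.npz'));T=s['T_tool_cam'];K=s['camera_matrix']
    if n=='w1': print(T.round(4),K.round(1))
    Rw=R.from_euler('xyz',rpy).as_matrix()
    def tool(u,v): return T[:3,:3]@np.linalg.inv(K)@[u,v,1]*s['depth'][v,u]+T[:3,3]
    q=K@(np.linalg.inv(T)@[0,0,0,1])[:3];print(n,'TCP px',q[:2]/q[2])
    for u,v in [(273,247),(273,255),(262,248),(284,248),(273,280),(273,152),(273,205),(273,225),(250,250),(305,250),(273,345),(400,120)]:
        p=tool(u,v);print((u,v),'tool',p.round(4),'world',(Rw@p+pos).round(4))
E
```

```text
[[-9.000e-04 -9.654e-01 -2.609e-01  6.530e-02]
 [ 1.000e+00 -8.000e-04 -5.000e-04 -1.000e-04]
 [ 2.000e-04 -2.609e-01  9.654e-01 -1.682e-01]
 [ 0.000e+00  0.000e+00  0.000e+00  1.000e+00]] [[335.3   0.  273.2]
 [  0.  335.3 205. ]
 [  0.    0.    1. ]]
w1 TCP px [273.62902758 240.73440487]
(273, 247) tool [ 0.01   -0.0003 -0.0332] world [ 0.6018 -0.1346  0.1468]
(273, 255) tool [ 0.0102 -0.0003 -0.0422] world [ 0.6018 -0.1344  0.1558]
(262, 248) tool [ 0.0105 -0.005  -0.0355] world [ 0.5971 -0.1347  0.1491]
(284, 248) tool [ 0.0107  0.0044 -0.036 ] world [ 0.6064 -0.1334  0.1496]
(273, 280) tool [ 0.0103 -0.0003 -0.0636] world [ 0.6019 -0.1344  0.1772]
(273, 152) tool [ 0.0349 -0.0004  0.1137] world [ 5.983e-01 -1.098e-01 -1.000e-04]
(273, 205) tool [-0.0111 -0.0004  0.1142] world [ 6.039e-01 -1.555e-01 -6.000e-04]
(273, 225) tool [-0.0296 -0.0005  0.1148] world [ 0.6062 -0.1739 -0.0012]
(250, 250) tool [-0.0534 -0.0213  0.1146] world [ 0.5885 -0.2001 -0.001 ]
(305, 250) tool [-0.0536  0.0286  0.1151] world [ 0.638  -0.1941 -0.0016]
(273, 345) tool [-0.1528 -0.0006  0.1131] world [ 6
[... 337 characters left out ...]
 ] world [ 0.5815 -0.0068  0.045 ]
(284, 248) tool [ 0.0102  0.0044 -0.0347] world [ 0.5908 -0.0062  0.0436]
(273, 280) tool [ 0.0105 -0.0003 -0.0641] world [ 0.5861 -0.0064  0.073 ]
(273, 152) tool [ 0.0461 -0.0003  0.0096] world [ 0.5817  0.0289 -0.0007]
(273, 205) tool [ 0.0179 -0.0003  0.0069] world [0.5852 0.0009 0.002 ]
(273, 225) tool [ 0.007  -0.0003  0.0054] world [ 0.5865 -0.0099  0.0035]
(250, 250) tool [-0.007 -0.013  0.004] world [ 0.5757 -0.0254  0.0049]
(305, 250) tool [-0.0068  0.0173  0.0034] world [ 0.6057 -0.0214  0.0055]
(273, 345) tool [-0.0623 -0.0004 -0.0037] world [ 0.5951 -0.0787  0.0126]
(400, 120) tool [0.0624 0.0649 0.0093] world [ 6.444e-01  5.310e-02 -4.000e-04]
```

The wrist depth puts the actual fingertips well behind the nominal TCP, so they passed over the wedge. I'll measure that offset.

```bash
python3 - <<'E'
from h import *
s=dict(np.load('pics/w1.npz'));T=s['T_tool_cam'];K=s['camera_matrix']
for u in (258,264,273,282,288):
  for v in range(238,252,1):
    d=s['depth'][v,u];p=T[:3,:3]@np.linalg.inv(K)@[u,v,1]*d+T[:3,3]
    if p[2]<.05: print(u,v,p.round(4)); break
v,u=np.mgrid[236:300,230:320]; d=s['depth'][236:300,230:320]
P=np.stack([u,v,np.ones_like(u)],-1)@np.linalg.inv(K).T*d[...,None]@T[:3,:3].T+T[:3,3]
m=P[...,2]<.05
for a,b in [(-.045,-.03),(-.06,-.045),(-.08,-.06)]:
  k=m&(P[...,2]>a)&(P[...,2]<b); print(a,b,k.sum(),P[k].min(0).round(4),P[k].max(0).round(4))
print(robot.read_state()['ft_torque'])
E
```

```text
258 249 [ 0.0104 -0.0066 -0.0363]
264 244 [ 0.0104 -0.0042 -0.0307]
273 244 [ 0.0104 -0.0003 -0.0306]
282 244 [ 0.0105  0.0036 -0.031 ]
288 244 [ 0.0104  0.0063 -0.0308]
-0.045 -0.03 815 [ 0.0052 -0.0137 -0.045 ] [ 0.0109  0.0135 -0.03  ]
-0.06 -0.045 1020 [ 0.0053 -0.0136 -0.06  ] [ 0.011   0.0135 -0.045 ]
-0.08 -0.06 1878 [ 0.0022 -0.0141 -0.0787] [ 0.0136  0.0141 -0.06  ]
[ 0.03553685 -0.00994626  0.05758305]
```

The fingertips end about 30 mm above the nominal TCP, so a TCP z of about -0.023 puts them near 7 mm. I'll back up over the wedge, then lower the rest of the way while watching the force.

```bash
python3 -m inch '[[0.013,-0.1,0,0,0,0,0],[0.026,-0.2,0,0,0,0,0],[0.039,-0.3,0,0,0,0,0],[0.052,-0.4,0,0,0,0,0],[0.065,-0.51,0,0,0,0,0]]'
python3 -m inch '[[0,0,0,0,0,0,0],[0,0,-0.03,0,0,0,0],[0,0,-0.06,0,0,0,0],[0,0,-0.08,0,0,0,0],[0,0,-0.08,0,0,0,0]]'
python3 -m inch '[[0,0,-0.01,0,0,0,0],[0,0,-0.02,0,0,0,0],[0,0,-0.03,0,0,0,0],[0,0,-0.04,0,0,0,0],[0,0,-0.04,0,0,0,0]]'
```

```text
time: 5.25
position: [0.6044, -0.1482, 0.0088]
ee_rot: [3.142, 0.0, 1.695]
contact_force: [0.8, -0.2, 0.1]
opening: -0.0003
grip_force: 0.0
time: 5.88
position: [0.6037, -0.1464, -0.0119]
ee_rot: [-3.14, -0.001, 1.696]
contact_force: [0.6, -0.6, 0.8]
opening: -0.0001
grip_force: 0.0
time: 6.5
position: [0.604, -0.1471, -0.0214]
ee_rot: [-3.141, -0.0, 1.695]
contact_force: [0.1, 0.3, 0.6]
opening: 0.0001
grip_force: 0.0
```

```bash
python3 -m inch '[[-0.005,0.04,-0.004,0,0,0,0],[-0.01,0.08,-0.008,0,0,0,0],[-0.015,0.12,-0.008,0,0,0,0],[-0.02,0.16,-0.008,0,0,0,0],[-0.026,0.2,-0.008,0,0,0,0]]'
python3 -m inch '[[-0.005,0.04,0,0,0,0,0],[-0.01,0.08,0,0,0,0,0],[-0.015,0.12,0,0,0,0,0],[-0.018,0.14,0,0,0,0,0],[-0.018,0.14,0,0,0,0,0]]'
python3 - <<'E'
from h import *
st=robot.read_state();w=snap('wrist','w3');s=snap('top','top3')
print(st['position'],st['contact_force'])
E
```

```text
time: 7.12
position: [0.5978, -0.0963, -0.0231]
ee_rot: [3.141, 0.0, 1.695]
contact_force: [-0.0, -0.6, -1.0]
opening: 0.0
grip_force: 0.1
time: 7.75
position: [0.5933, -0.0615, -0.0231]
ee_rot: [3.141, -0.0, 1.696]
contact_force: [-0.4, -0.5, 1.0]
opening: 0.0001
grip_force: 0.0
[ 0.59327876 -0.06152007 -0.02310648] [-0.38106294 -0.50768495  1.03435989]
```

View pics/w3.png

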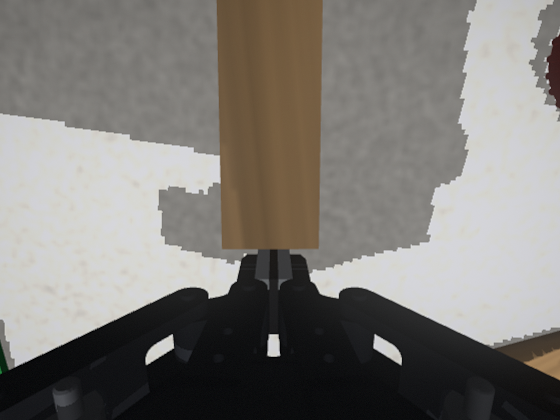

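The wedge is now being pushed: its back edge is at row 248, columns 222–319, centred on and square to the fingers. I'll continue to just short of the stud.

```bash
python3 -m inch '[[-0.006,0.04,0,0,0,0,0],[-0.011,0.08,0,0,0,0,0],[-0.016,0.12,0,0,0,0,0],[-0.022,0.16,0,0,0,0,0],[-0.026,0.19,0,0,0,0,0]]'
python3 -m inch '[[-0.002,0.01,0,0,0,0,0],[-0.003,0.02,0,0,0,0,0],[-0.004,0.03,0,0,0,0,0],[-0.004,0.03,0,0,0,0,0],[-0.004,0.03,0,0,0,0,0]]'
```

```text
time: 8.48
position: [0.5867, -0.0135, -0.0231]
ee_rot: [3.141, -0.0, 1.696]
contact_force: [-0.4, -0.3, 0.0]
opening: -0.0001
grip_force: 0.1
time: 9.1
position: [0.5858, -0.0072, -0.0232]
ee_rot: [3.142, -0.0, 1.695]
contact_force: [-0.2, -0.4, -0.6]
opening: 0.0002
grip_force: 0.0
```

```bash
python3 -m inch '[[-0.001,0.008,0,0,0,0,0],[-0.002,0.016,0,0,0,0,0],[-0.002,0.02,0,0,0,0,0],[-0.002,0.02,0,0,0,0,0],[-0.002,0.02,0,0,0,0,0]]'
python3 -m inch '[[0,0.004,0,0,0,0,0],[-0.001,0.008,0,0,0,0,0],[-0.001,0.012,0,0,0,0,0],[-0.001,0.012,0,0,0,0,0],[-0.001,0.012,0,0,0,0,0]]'
python3 -m inch '[[0,0.004,0,0,0,0,0],[-0.001,0.008,0,0,0,0,0],[-0.001,0.012,0,0,0,0,0],[-0.001,0.012,0,0,0,0,0],[-0.001,0.012,0,0,0,0,0]]'
```

```text
time: 9.72
position: [0.5853, -0.002, -0.0231]
ee_rot: [3.141, -0.0, 1.695]
contact_force: [-0.1, 0.0, 1.2]
opening: -0.0002
grip_force: 0.0
time: 10.35
position: [0.5851, 0.0008, -0.0232]
ee_rot: [3.142, 0.0, 1.695]
contact_force: [-0.0, -1.3, -0.3]
opening: -0.0
grip_force: 0.4
time: 10.98
position: [0.5848, 0.0033, -0.0232]
ee_rot: [3.142, 0.001, 1.695]
contact_force: [0.6, -4.6, -0.4]
opening: 0.0001
grip_force: 1.9
```

```bash
python3 -m inch '[[0,0,0,0,0,0,0],[0,0,0,0,0,0,0],[0,0,0,0,0,0,0],[0,0,0,0,0,0,0],[0,0,0,0,0,0,0]]'
python3 - <<'E'
from h import *
f=[]
for i in range(3): robot.snapshot('wrist'); f.append(robot.read_state()['contact_force'])
print(np.mean(f,0)); 
s=snap('top','top4');a=dict(np.load('pics/top.npz'))
# level check: plate/lug depth planes, before vs after
for n,(u,v) in dict(BRplate=(263,225),BLplate=(212,230),FRplate=(268,270),FLplate=(215,275),lug=(280,212)).items():
  g=lambda q:np.mean([px(q,u+i,v+j) for i in(-2,-1,0,1,2) for j in(-2,-1,0,1,2)],0).round(4)
  print(n,g(a),g(s))
print(cv2.phaseCorrelate(np.float32(cv2.cvtColor(a['frame'],6)[200:300,195:255]),np.float32(cv2.cvtColor(s['frame'],6)[200:300,195:255])))
cv2.imwrite('pics/c4.png',cv2.resize(s['frame'][150:310,190:390],None,fx=3.6,fy=3.6,interpolation=cv2.INTER_CUBIC))
E
```

```text
time: 11.6
position: [0.5848, 0.0037, -0.0232]
ee_rot: [3.142, 0.0, 1.695]
contact_force: [-0.2, -4.0, -0.4]
opening: 0.0001
grip_force: 2.2
[ 0.32000456 -3.94463813 -0.21537829]
BRplate [0.5436 0.1085 0.0661] [0.5436 0.1085 0.0657]
BLplate [0.535  0.2108 0.0664] [0.535  0.2108 0.0662]
FRplate [0.4535 0.0999 0.0658] [0.4535 0.0999 0.0662]
FLplate [0.4456 0.2049 0.066 ] [0.4458 0.2011 0.1   ]
lug [0.5752 0.0718 0.0257] [0.5751 0.0718 0.0264]
((0.10199897257245638, 0.04284660432293208), 0.860697234471639)
```

View pics/c4.png

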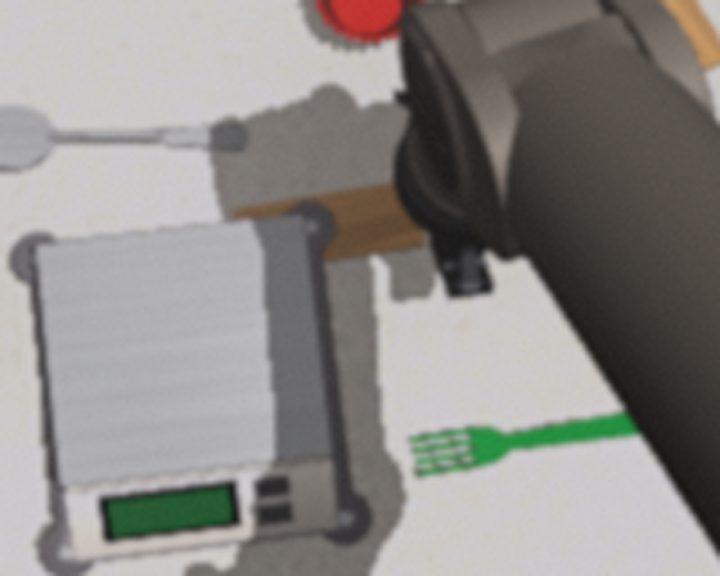

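The crop shows the wedge running squarely under the lug at (312,225), centred within about 3 mm. The scale is level and unmoved, and the push holds at about 4 N, so the wedge is seated. I'll retract, rise and go over the plate corner at about (0.556, 0.102).

```bash
python3 -m inch '[[0.003,-0.02,0,0,0,0,0],[0.01,-0.08,0,0,0,0,0],[0.02,-0.16,0,0,0,0,0],[0.026,-0.2,0,0,0,0,0],[0.026,-0.2,0,0,0,0,0]]'
python3 -m inch '[[0,0,0.1,0,0,0,0],[0,0,0.2,0,0,0,0],[0,0,0.3,0,0,0,0],[0,0,0.4,0,0,0,0],[0,0,0.48,0,0,0,0]]'
python3 -m inch '[[-0.03,0.12,0,0,0,0,0],[-0.06,0.25,0,0,0,0,0],[-0.09,0.4,0,0,0,0,0],[-0.12,0.52,0,0,0,0,0],[-0.14,0.59,0,0,0,0,0]]'
python3 -m inch '[[0,0,-0.04,0,0,0,0],[0,0,-0.1,0,0,0,0],[0,0,-0.15,0,0,0,0],[0,0,-0.2,0,0,0,0],[0,0,-0.2,0,0,0,0]]'
```

```text
time: 12.42
position: [0.5913, -0.0479, -0.0233]
ee_rot: [3.142, 0.0, 1.692]
contact_force: [-0.4, -0.2, -1.0]
opening: -0.0002
grip_force: 0.0
time: 13.05
position: [0.5915, -0.045, 0.098]
ee_rot: [3.141, -0.001, 1.696]
contact_force: [-0.1, -0.3, 0.3]
opening: -0.0001
grip_force: 0.0
time: 13.68
position: [0.5555, 0.1041, 0.097]
ee_rot: [3.142, -0.001, 1.698]
contact_force: [-0.3, 0.6, -0.5]
opening: -0.0002
grip_force: 0.0
time: 14.3
position: [0.5553, 0.1006, 0.0453]
ee_rot: [-3.139, 0.0, 1.694]
contact_force: [0.4, 0.9, -0.3]
opening: -0.0002
grip_force: 0.0
```

```bash
python3 -m inch '[[0,0,-0.008,0,0,0,0],[0,0,-0.016,0,0,0,0],[0,0,-0.024,0,0,0,0],[0,0,-0.028,0,0,0,0],[0,0,-0.028,0,0,0,0]]'
python3 -m inch '[[0,0,-0.003,0,0,0,0],[0,0,-0.006,0,0,0,0],[0,0,-0.008,0,0,0,0],[0,0,-0.008,0,0,0,0],[0,0,-0.008,0,0,0,0]]'
```

```text
time: 14.92
position: [0.5563, 0.1014, 0.0398]
ee_rot: [3.141, 0.0, 1.695]
contact_force: [0.5, 0.1, 0.2]
opening: -0.0001
grip_force: 0.0
time: 15.55
position: [0.5566, 0.1014, 0.0391]
ee_rot: [3.141, 0.001, 1.695]
contact_force: [-2.7, -0.4, 8.3]
opening: 0.0
grip_force: 4.2
```

```bash
python3 -m inch '[[0,0,-0.001,0,0,0,0],[0,0,-0.001,0,0,0,0],[0,0,-0.001,0,0,0,0],[0,0,-0.001,0,0,0,0],[0,0,-0.001,0,0,0,0]]'
python3 -m inch '[[0,0,0.03,0,0,0,0],[0,0,0.1,0,0,0,0],[0,0,0.2,0,0,0,0],[0,0,0.3,0,0,0,0],[0,0,0.4,0,0,0,0]]'
python3 -m inch '[[0,-0.15,0,0,0,0,0],[0,-0.3,0,0,0,0,0],[0,-0.5,0,0,0,0,0],[0,-0.7,0,0,0,0,0],[0,-0.9,0,0,0,0,0]]'
python3 - <<'E'
from h import *
s=snap('top','top5');a=dict(np.load('pics/top.npz'))
for n,(u,v) in dict(BR=(263,225),BL=(212,230),FR=(268,270),FL=(215,275)).items():
  g=lambda q:np.mean([px(q,u+i,v+j)[2] for i in range(-3,4) for j in range(-3,4)]).round(4)
  print(n,g(a),g(s))
cv2.imwrite('pics/c5.png',cv2.resize(s['frame'][150:310,190:390],None,fx=3.6,fy=3.6,interpolation=cv2.INTER_CUBIC))
E
```

```text
time: 16.18
position: [0.5566, 0.1014, 0.0391]
ee_rot: [3.141, 0.001, 1.695]
contact_force: [-4.2, -2.1, 9.3]
opening: 0.0003
grip_force: 4.9
time: 16.8
position: [0.5566, 0.1015, 0.1394]
ee_rot: [3.14, -0.0, 1.695]
contact_force: [0.7, 0.5, -0.6]
opening: 0.0
grip_force: 0.0
time: 17.42
position: [0.5566, -0.1251, 0.1388]
ee_rot: [3.14, 0.0, 1.695]
contact_force: [0.6, 0.2, 0.5]
opening: -0.0
grip_force: 0.0
BR 0.0833 0.066
BL 0.0662 0.0662
FR 0.0658 0.0656
FL 0.0656 0.0658
```

View pics/c5.png

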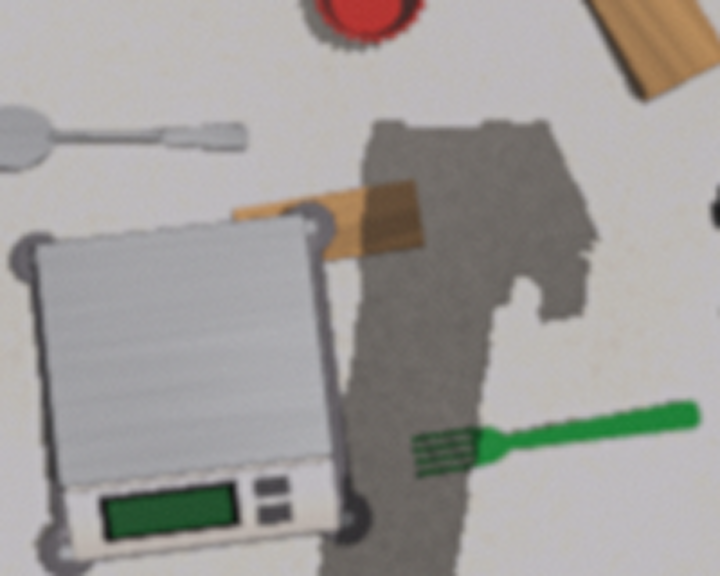

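The picture shows the wedge square under the lug at (310,227), the scale level and in place, and everything else untouched. The arm is clear, so I'll hand in.

```bash
python3 -c "
from rig import robot
print(robot.sign_off())"
```

```text
the job is handed in; nothing more can be done
None
```

I pushed the middle-sized wedge squarely under the bare foot and seated it at about 4 N. A press of about 9 N on that plate corner gave no measurable movement, and I handed the job in at about 17.5 s with the wedge left in place and the arm clear; the hand-in gave no verdict.

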